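# Fit the drip ring and hand over the oil bottle

### The job

Get the olive oil bottle ready for the table: while it stands on the counter, slide the steel drip ring from the little tray over the bottle's neck and all the way down until it rests on the shoulder. Then pick the bottle up and hold it out for your colleague, who stands across the counter: its foot about 10 cm above the middle of the round serving board, the label facing straight across the counter, and the foot swung out towards them so that the bottle leans back about 20 degrees. Finish while holding it still there with the ring in place, do not put it down or let go, and never let the bottle fall over or disturb the pepper mill, the vinegar bottle or the lemon bowl.

Things in the scene. Friction and masses are not known exactly. Their poses are not given: they have to be found in the camera images.
- bottle: the olive oil bottle: round, dark green glass, 195 mm tall, about 420 g. Body 56 mm in diameter up to 118 mm, rounded shoulder up to 146 mm, straight neck 26 mm in diameter from there to the mouth, which a flush cork closes. Origin: centre of its underside; z runs up its axis; x points out through the middle of the cream paper label, which covers about 90 degrees of the body.
- seat (a point): the point on the bottle's axis 144.5 mm above its foot, where the underside of the ring comes to rest on the shoulder (axes as the bottle's)
- mouth (a point): the centre of the bottle's top, 195 mm above its foot
- drip_ring: the drip ring: a brushed steel ring with a dark lining, outside diameter 38 mm, inside diameter 30 mm (2 mm clear of the neck all round), 12 mm high, 40 g; lying flat on the tray at the start. Origin: centre of its underside, z along its axis; either end may go first.
- tray: the little white china tray on which the ring lies: 92 mm (x) by 132 mm (y), 10 mm thick, flat, fixed. Origin: centre of its underside.
- board_top (a point): the centre of the upper face of the round serving board: pale ribbed stone, 180 mm in diameter, 14 mm thick, fixed to the counter. x points straight across the counter, away from the robot, to the colleague; y to the left; z up.
- pepper_mill: bystander: white turned pepper mill, 180 mm tall, 56 mm in diameter. Origin: centre of its underside.
- vinegar_bottle: bystander: square amber vinegar bottle with a round wooden stopper, 44 mm square, 195 mm tall, no label. Origin: centre of its underside.
- lemon_bowl: bystander: white bowl with two lemons, 132 mm in diameter, about 77 mm tall. Origin: centre of its underside.
There are look-alikes about, which are no part of the job. Several things look just like the part that bears board_top: the one meant starts farthest from the robot's base.

How it is judged:
By the outcome, as a careful person would: the job done as asked, in the order asked, and still so for the second after the job is handed in, while the arm keeps its last pose, push and grip.
It also fails if it takes over 64 s, if anything falls off the work surface, if the arm or the gripper's body presses on something with over 40 N, if the wrist force passes 120 N, or if a joint passes its speed limit or range.

### The arm

A 6-joint arm with a two-finger parallel gripper is mounted at the origin on the work surface. World frame = base frame: x ahead of the robot, y to its left, z up, the work surface at z = 0. Lengths are in m, angles in rad, forces in N, time in s.
With the tool pointing down it reaches from about 0.225 to 0.875 m from the base axis. Payload 3.4 kg.
Tool frame: the origin (TCP) lies at the very end of the fingers, on their centre line; the grasp point (between the pads) lies behind it (manip.grasp_offset is the z of the grasp point in the tool frame, in m); z points along the fingers, y is the line along which they close (so a half turn about z gives the same grasp; the last joint's range is limited). The gripper opens to 85 mm and grips with 20 to 120 N. Pads are 22 mm wide; open, the fingers measure 114 mm over their backs; the gripper's body (76 mm by 85 mm) begins 54 mm behind the grasp point. The pads swing forward as they close: fully open they stand 13 mm farther back than shut.
Start: joints at [1.156, 0.276, 1.505, -0, 1.361, -0.121], TCP at [0.167, 0.55, 0.231] pointing down, gripper open.
Joint ranges: [-2.89, 2.89], [-0.75, 2.08], [0.22, 2.7], [-1.18, 4.32], [0.11, 2.71], [-2.7, 2.7]. Speed limits (rad/s): [2.57, 2.57, 3.14, 3.14, 3.14, 3.14].

### API

Orientations are given as a unit quaternion [w, x, y, z].
In Python, from rig import manip gives the robot as it stands.
- The arm moves only by the shell command python3 -m pendant 'ROWS' [FORCE]. ROWS is JSON, a list of rows, each an object of numbers: "dx", "dy", "dz": the shift along the tool's x, y, z in m; "rx", "ry", "rz": the turn, a rotation vector about the tool's x, y, z in degrees; "hand": the finger opening in m, from 0 to 0.0854. In form: [{"dx": .., "dy": .., "dz": .., "rx": .., "ry": .., "rz": .., "hand": ..}, ...]. A call has 1 to 12 rows; each row shifts and turns the commanded pose from where the row before left it, along the tool's axes as they then stand; what a row does not reach is not made up. A row lasts 1/12 s, in which the tool goes at most 41.7 mm and 7.16 degrees, less where a joint would pass 70% of its speed; a pose out of reach is approached as far as the arm can. A call is refused whole if a number of a shift passes 0.0417 or a number of a turn 7.16, either way. A call with a gripper value outside its range is refused whole. The fingers move at their own pace and stop on an object; FORCE is the grip in N (left out, the last holds). Time passes only in rows, so rows that do not move let the fingers close. It gives the time, the measured TCP pose, the force, the opening and the grip force at its end, in the units of the state.
- manip.get_state(): the state, without advancing time (a new reading comes with each control period).
- manip.get_image(name): name is "scene" or "top"; returns a dict with "frame" (480x640x3 uint8, red, green, blue), "fx", "fy", "cx", "cy" (pixels), "position" and "attitude" of the camera in the world. Camera axes: x right, y up, looking along -z (the intrinsics and any distortion apply to the point x, -y, -z); pixel columns grow to the right and rows downward; lengths in m; the calibration is good to about 2 mm. A picture is of the moment at which its call begins. There is no depth.
- manip.sign_off(): hands the job in; it is judged then, once.
The state is a dict: "clock": time; "qpos": joint angles; "qd": joint speeds; "effort": joint torques, N m; "position": TCP position; "ee_rot": TCP orientation; "contact_force": force on the tool from outside, world axes, zero at the start; "moment": the same for the moment, N m; "width": finger opening in m; "gripper_force": force on a finger pad.
Only numpy, scipy, OpenCV 4.12 (cv2) and the standard library are available. Lean on these libraries where they do the work, as an engineer would, in place of code of your own. Each camera call takes 0.05 s, during which the arm holds its last target. There are 200 camera calls.

## Working session

There is one attempt and no reset: what is moved stays moved. The work goes in short steps, Python scripts to look and compute and a shell command to move; the robot and the scene stay as the last step left them, time stands still between calls to the robot, and variables do not carry over. Pictures are saved under pics/ and viewed, at most 10 in all, crops included, and the job is handed in when it is done.

```bash
ls; mkdir -p pics; python3 - <<'E'
from rig import manip
import cv2
print(manip.get_state(), manip.grasp_offset)
for n in("scene","top"):
    i=manip.get_image(n); cv2.imwrite(f"pics/{n}0.png",i["frame"][:,:,::-1])
    print({k:v for k,v in i.items() if k!="frame"})
E
```

```text
pics
{'clock': 0.0, 'qpos': array([ 1.15600938e+00,  2.76618234e-01,  1.50611577e+00,  4.78013321e-05,
        1.36068245e+00, -1.20980893e-01]), 'qd': array([ 0.00122053, -0.000163  ,  0.00062652, -0.00030948, -0.00019906,
       -0.00076495]), 'effort': array([ 1.36256764e-03, -4.16783237e+01, -2.45799655e+01,  3.92973716e-04,
        1.13044074e-02, -7.59564358e-06]), 'position': array([0.16628988, 0.54989746, 0.23043337]), 'ee_rot': array([-2.63909367e-04,  1.46380115e-01,  9.89227997e-01, -8.73190690e-04]), 'contact_force': array([ 0.06243431, -0.34957055, -0.30578619]), 'moment': array([-0.0603643 ,  0.0260293 ,  0.00888392]), 'gripper_force': 0.0, 'width': 0.0855091941394469} -0.0187
{'fx': 613.5108179627072, 'fy': 613.5108179627072, 'cx': 323.2643664819827, 'cy': 242.94023759536282, 'position': array([ 1.03666072, -0.9423426 ,  1.23439785]), 'attitude': array([0.89797681, 0.36859981, 0.09100689, 0.22246254])}
{'fx': 559.0799150436736, 'fy': 559.0799150436736, 'cx': 314.37509378324677, 'cy': 236.77552940323054, 'position': array([0.22504838, 0.01267197, 1.61017687]), 'attitude': array([ 0.70951561,  0.06405567, -0.07329886, -0.69793392])}
```

View pics/scene0.png

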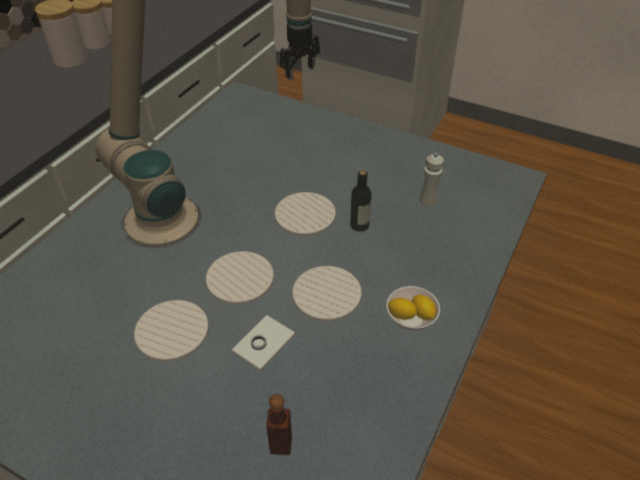

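View pics/top0.png

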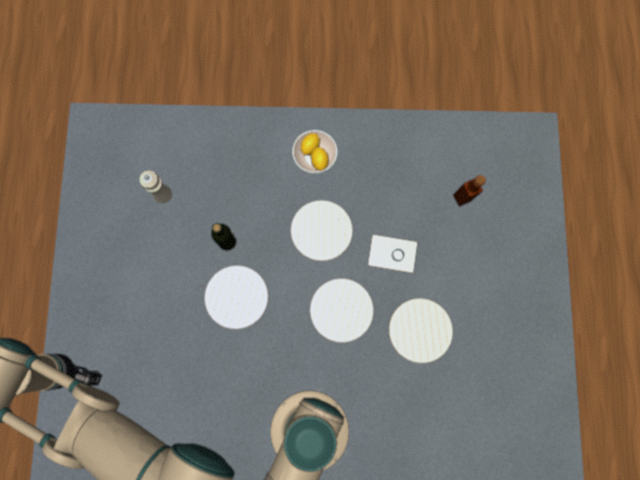

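The scene view shows the bottle at (361,200), its label toward the camera, the ring at (259,342) on the tray, and the farthest board at (327,292). In the top view these are the bottle at (223,236), the ring at (398,255) and the board at (321,230). I'll enlarge these.

```bash
cat > h.py <<'E'
import numpy as np, cv2
from scipy.spatial.transform import Rotation as R
from rig import manip
def rot(q): return R.from_quat(q,scalar_first=True)
def ray(c,u,v):
    d=rot(c["attitude"]).apply([(u-c["cx"])/c["fx"],-(v-c["cy"])/c["fy"],-1]); return c["position"],d
def plane(c,u,v,z):
    p,d=ray(c,u,v); return p+d*(z-p[2])/d[2]
def proj(c,P):
    q=rot(c["attitude"]).inv().apply(np.atleast_2d(P)-c["position"])
    return np.c_[c["cx"]-c["fx"]*q[:,0]/q[:,2], c["cy"]+c["fy"]*q[:,1]/q[:,2]]
def crop(c,u,v,w,h,s):
    return cv2.resize(c["frame"][v:v+h,u:u+w,::-1],None,fx=s,fy=s,interpolation=cv2.INTER_CUBIC)
E
python3 - <<'E'
from h import *
s=manip.get_image("scene");t=manip.get_image("top")
a=crop(s,336,165,50,75,8); b=crop(s,230,312,67,60,6); d=crop(t,205,215,40,40,8); e=crop(t,365,230,56,46,8)
def g(im,u,v,s,k=10):
    for i in range(0,im.shape[1],k*s): cv2.putText(im,str(u+i//s),(i,10),0,.35,(0,255,255),1);cv2.line(im,(i,0),(i,im.shape[0]),(0,160,160),1)
    for i in range(0,im.shape[0],k*s): cv2.putText(im,str(v+i//s),(0,i+10),0,.35,(0,255,255),1);cv2.line(im,(0,i),(im.shape[1],i),(0,160,160),1)
    return im
g(a,336,165,8);g(b,230,312,6);g(d,205,215,8);g(e,365,230,8)
c=np.zeros((600,800,3),np.uint8); c[:600,:400]=a; c[:300,400:800]=b[:300,:400]; c[300:600,400:720]=d[:300]
cv2.imwrite("pics/c1.png",c);cv2.imwrite("pics/c2.png",e)
for n,cam,u,v,z in [("board s",s,327,292,.014),("board t",t,321.5,230.5,.014),("ring t",t,398,255,.022),("ring s",s,259,342,.022),("mouth s",s,362.5,173,.195),("mouth t",t,217.5,229,.195),("foot s",s,360,228,0),
 ("lemon",t,315,151,.04),("mill top",t,149,178,.18),("vin top",t,480,181,.195)]: print(n,plane(cam,u,v,z).round(4))
# board ellipse centroid by threshold
for n,cam,c0 in(("s",s,(327,292)),("t",t,(321,230))):
    m=(cam["frame"].min(2)>125).astype(np.uint8); k,l,st,ce=cv2.connectedComponentsWithStats(m); i=l[c0[1],c0[0]]; print(n,st[i],ce[i],plane(cam,*ce[i],.014))
m=(t["frame"].min(2)>125).astype(np.uint8);k,l,st,ce=cv2.connectedComponentsWithStats(m)
i=l[245,378];print("tray t",st[i],ce[i],plane(t,*ce[i],.01), cv2.minAreaRect(np.argwhere(l==i)[:,::-1].astype(np.float32)))
E
```

```text
board s [ 0.5671 -0.03    0.014 ]
board t [ 0.5588 -0.0264  0.014 ]
ring t [ 0.4889 -0.2477  0.022 ]
ring s [ 0.4983 -0.2503  0.022 ]
mouth s [0.5285 0.2476 0.195 ]
mouth t [0.52   0.2465 0.195 ]
foot s [0.5345 0.2391 0.    ]
lemon [ 0.7927 -0.0036  0.04  ]
mill top [0.6579 0.4368 0.18  ]
vin top [ 0.6622 -0.4394  0.195 ]
s [ 293  266   68   52 2696] [326.65949555 291.83382789] [ 0.56601838 -0.02996197  0.014     ]
t [ 290  199   63   63 3107] [321.07563566 230.11490183] [ 0.55990942 -0.02515638  0.014     ]
tray t [ 367  234   51   40 1554] [392.31724582 253.16151866] [ 0.49606322 -0.23322595  0.01      ] ((392.39190673828125, 253.14865112304688), (47.84010696411133, 33.04419708251953), 9.462322235107422)
```

View pics/c1.png

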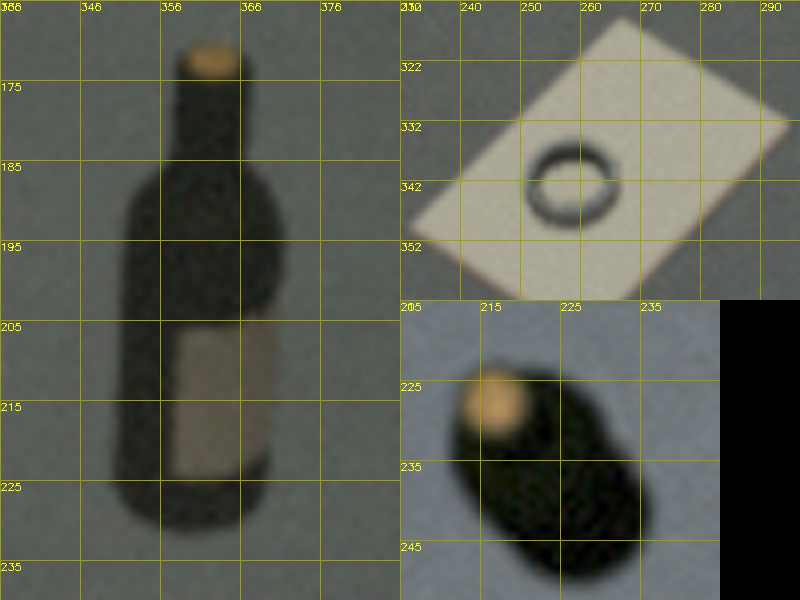

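View pics/c2.png

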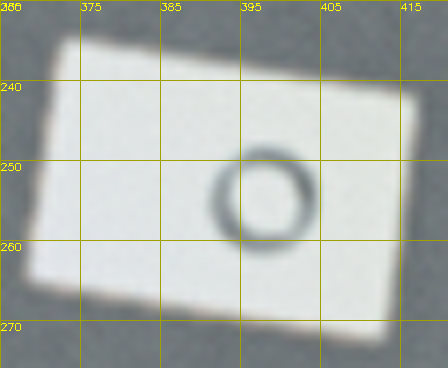

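The crops show the ring centre at top (398.3,255) and scene (257.7,342.5). The mouth is at scene (362.5,172.5) and top (216.7,227.8). The label spans scene columns 358–370 of a body spanning 350.5–370. The two cameras disagree by about 8 mm, so I'll use the gripper as a reference. First I'll fit what I can and plan the first move.

```bash
python3 - <<'E'
from h import *
s=manip.get_image("scene");t=manip.get_image("top");S=manip.get_state()
T=rot(S["ee_rot"]); p=S["position"]
for w in(0,.043,-.043): print(w,proj(s,p+T.apply([0,w,-.0]))[0],proj(t,p+T.apply([0,w,-.0]))[0])
for z in(0,.02): print("base",proj(s,[0,0,z]),proj(t,[0,0,z]))
for n,a,b,z in(("ring",(257.7,342.5),(398.3,254.9),.022),("mouth",(362.5,172.5),(216.7,227.8),.195)):
    print(n,plane(s,*a,z),plane(t,*b,z))
# label edges under heading psi
c=np.array([.525,.2425]);
for psi in(-50,-40,-35,-30,-25):
    print(psi,[proj(s,[*(c+.028*np.array([np.cos(a),np.sin(a)])),.065])[0].round(1) for a in np.radians([psi-45,psi+45])])
v=s["position"][:2]-c; h=np.arctan2(v[1],v[0]); print([proj(s,[*(c+.028*np.array([np.cos(a),np.sin(a)])),.065])[0].round(1) for a in (h-1.57,h+1.57)])
f=np.zeros((480,800,3),np.uint8); f[:480,:400]=crop(s,270,30,67,80,6)[:480,:400]; f[:480,400:]=crop(t,50,340,67,80,6)[:480,:400]; cv2.imwrite("pics/c3.png",f)
# ring delta moves
tgt=np.array([.493,-.249,.12]); print(T.inv().apply(tgt-p))
E
```

```text
0 [299.78347334  76.17598089] [ 80.595709   368.42792594]
0.043 [309.55935328  71.17016752] [ 63.81634858 362.82771151]
-0.043 [289.78677776  81.29486459] [ 97.42439519 374.04460315]
base [[160.72334091 218.96064008]] [[309.19933099 430.41732502]]
base [[159.43419006 213.95287789]] [[309.24001205 431.49800237]]
ring [ 0.49633425 -0.2529991   0.022     ] [ 0.48925092 -0.24860797  0.022     ]
mouth [0.52759788 0.24954755 0.195     ] [0.52316683 0.248702   0.195     ]
-50 [array([353.4, 215.3]), array([367.1, 213.3])]
-40 [array([355. , 215.8]), array([367.8, 212.2])]
-35 [array([355.8, 216.1]), array([368.1, 211.7])]
-30 [array([356.7, 216.2]), array([368.2, 211.1])]
-25 [array([357.5, 216.3]), array([368.4, 210.6])]
[array([348.6, 209.1]), array([368.4, 210.2])]
[-0.54401773 -0.67034921  0.11134022]
```

View pics/c3.png

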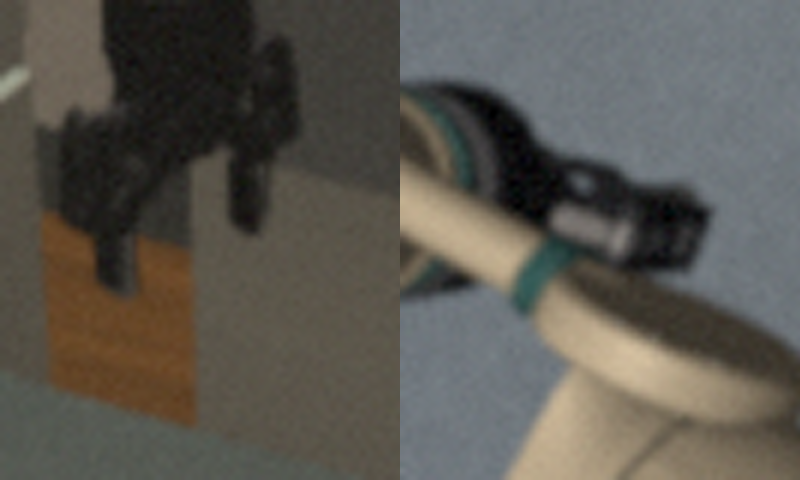

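The fingertips appear at scene (289,79) and (311,69), within about 1 px of where I project them. So I'll go over the ring now.

```bash

python3 -m pendant '[{"dx":-0.0227,"dy":-0.0279,"dz":0.0046},{"dx":-0.0227,"dy":-0.0279,"dz":0.0046},{"dx":-0.0227,"dy":-0.0279,"dz":0.0046},{"dx":-0.0227,"dy":-0.0279,"dz":0.0046},{"dx":-0.0227,"dy":-0.0279,"dz":0.0046},{"dx":-0.0227,"dy":-0.0279,"dz":0.0046},{"dx":-0.0227,"dy":-0.0279,"dz":0.0046},{"dx":-0.0227,"dy":-0.0279,"dz":0.0046},{"dx":-0.0227,"dy":-0.0279,"dz":0.0046},{"dx":-0.0227,"dy":-0.0279,"dz":0.0046},{"dx":-0.0227,"dy":-0.0279,"dz":0.0046},{"dx":-0.0227,"dy":-0.0279,"dz":0.0046}]'
python3 -m pendant '[{"dx":-0.0227,"dy":-0.0279,"dz":0.0046},{"dx":-0.0227,"dy":-0.0279,"dz":0.0046},{"dx":-0.0227,"dy":-0.0279,"dz":0.0046},{"dx":-0.0227,"dy":-0.0279,"dz":0.0046},{"dx":-0.0227,"dy":-0.0279,"dz":0.0046},{"dx":-0.0227,"dy":-0.0279,"dz":0.0046},{"dx":-0.0227,"dy":-0.0279,"dz":0.0046},{"dx":-0.0227,"dy":-0.0279,"dz":0.0046},{"dx":-0.0227,"dy":-0.0279,"dz":0.0046},{"dx":-0.0227,"dy":-0.0279,"dz":0.0046},{"dx":-0.0227,"dy":-0.0279,"dz":0.0046},{"dx":-0.0227,"dy":-0.0279,"dz":0.0046}]'
python3 -m pendant '[{"rz":5.07,"hand":0.055},{"rz":5.07,"hand":0.055},{"rz":5.07,"hand":0.055},{"hand":0.055},{"hand":0.055},{"hand":0.055}]' 20
cat >> h.py <<'E'
def to(tgt):
    S=manip.get_state();T=rot(S["ee_rot"]);y=T.apply([0,1,0]);z=T.apply([0,0,1])
    print("pos",S["position"].round(4),"hdg",np.degrees(np.arctan2(y[1],y[0])).round(2),"z",z.round(3),"w",round(S["width"],4),"gf",round(S["gripper_force"],1),"t",S["clock"],"F",S["contact_force"].round(1))
    print("tool delta",T.inv().apply(np.array(tgt)-S["position"]).round(4)); return S,T
E
python3 - <<'E'
from h import *
S,T=to([.493,-.249,.05]); p=S["position"]
s=manip.get_image("scene");t=manip.get_image("top")
f=np.zeros((480,800,3),np.uint8); a=crop(s,235,290,67,80,6);b=crop(t,365,210,67,80,6);f[:480,:400]=a[:,:400];f[:,400:]=b[:,:400]
cv2.imwrite("pics/c4.png",f)
for w in(-.0275,.0275): print(proj(s,p+T.apply([0,w,-.005])),proj(t,p+T.apply([0,w,-.005])))
E
```

```text
pos [0.1665 0.5502 0.231 ] hdg 73.16 z [-0. -0. -1.] w 0.0854 gf 0.0 t 0.3 F [ 0.6 -0.2  0.2]
tool delta [-0.544  -0.6703  0.1813]
[[293.36207226  78.00281505]] [[ 90.55937239 372.11038271]]
[[306.03038396  71.53667377]] [[ 68.9882183  364.91020569]]invalid input
invalid input
invalid input
```

View pics/c4.png

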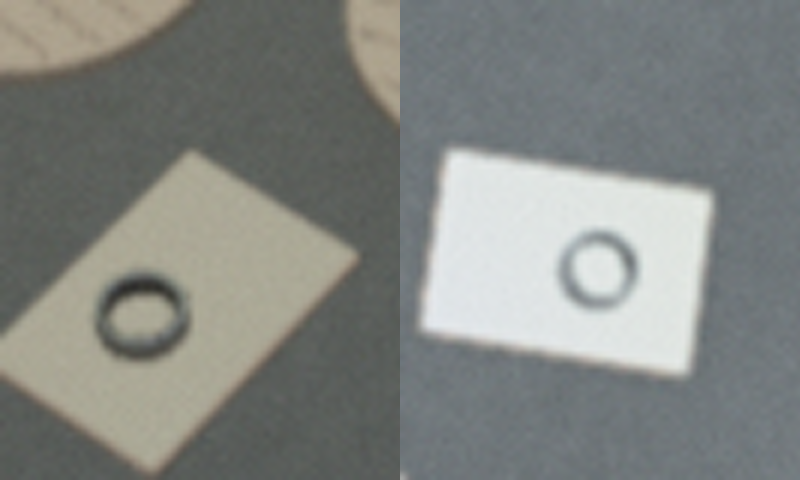

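The arm didn't move: the calls were refused, probably because each row needs every key. The picture shows the ring undisturbed at scene (259,342.5) and top (398,255).

```bash

python3 -m pendant '[{"dx":-0.0227,"dy":-0.0279,"dz":0.0046,"rx":0,"ry":0,"rz":0,"hand":0.055},{"dx":-0.0227,"dy":-0.0279,"dz":0.0046,"rx":0,"ry":0,"rz":0,"hand":0.055},{"dx":-0.0227,"dy":-0.0279,"dz":0.0046,"rx":0,"ry":0,"rz":0,"hand":0.055},{"dx":-0.0227,"dy":-0.0279,"dz":0.0046,"rx":0,"ry":0,"rz":0,"hand":0.055}]' 20
```

```text
clock: 0.73
position: [0.2213, 0.4159, 0.2126]
ee_rot: [0.0, 0.146, 0.989, -0.0]
contact_force: [1.1, 0.1, 0.0]
width: 0.0552
gripper_force: 0.0
```

```bash

python3 -m pendant '[{"dx":-0.0227,"dy":-0.0279,"dz":0.0046,"rx":0,"ry":0,"rz":0,"hand":0.055},{"dx":-0.0227,"dy":-0.0279,"dz":0.0046,"rx":0,"ry":0,"rz":0,"hand":0.055},{"dx":-0.0227,"dy":-0.0279,"dz":0.0046,"rx":0,"ry":0,"rz":0,"hand":0.055},{"dx":-0.0227,"dy":-0.0279,"dz":0.0046,"rx":0,"ry":0,"rz":0,"hand":0.055},{"dx":-0.0227,"dy":-0.0279,"dz":0.0046,"rx":0,"ry":0,"rz":0,"hand":0.055},{"dx":-0.0227,"dy":-0.0279,"dz":0.0046,"rx":0,"ry":0,"rz":0,"hand":0.055},{"dx":-0.0227,"dy":-0.0279,"dz":0.0046,"rx":0,"ry":0,"rz":0,"hand":0.055},{"dx":-0.0227,"dy":-0.0279,"dz":0.0046,"rx":0,"ry":0,"rz":0,"hand":0.055},{"dx":-0.0227,"dy":-0.0279,"dz":0.0046,"rx":0,"ry":0,"rz":0,"hand":0.055},{"dx":-0.0227,"dy":-0.0279,"dz":0.0046,"rx":0,"ry":0,"rz":0,"hand":0.055}]' 20
python3 -m pendant '[{"dx":-0.0227,"dy":-0.0279,"dz":0.0046,"rx":0,"ry":0,"rz":0,"hand":0.055},{"dx":-0.0227,"dy":-0.0279,"dz":0.0046,"rx":0,"ry":0,"rz":0,"hand":0.055},{"dx":-0.0227,"dy":-0.0279,"dz":0.0046,"rx":0,"ry":0,"rz":0,"hand":0.055},{"dx":-0.0227,"dy":-0.0279,"dz":0.0046,"rx":0,"ry":0,"rz":0,"hand":0.055},{"dx":-0.0227,"dy":-0.0279,"dz":0.0046,"rx":0,"ry":0,"rz":0,"hand":0.055},{"dx":-0.0227,"dy":-0.0279,"dz":0.0046,"rx":0,"ry":0,"rz":0,"hand":0.055},{"dx":-0.0227,"dy":-0.0279,"dz":0.0046,"rx":0,"ry":0,"rz":0,"hand":0.055},{"dx":-0.0227,"dy":-0.0279,"dz":0.0046,"rx":0,"ry":0,"rz":0,"hand":0.055},{"dx":-0.0227,"dy":-0.0279,"dz":0.0046,"rx":0,"ry":0,"rz":0,"hand":0.055},{"dx":-0.0227,"dy":-0.0279,"dz":0.0046,"rx":0,"ry":0,"rz":0,"hand":0.055}]' 20
python3 -m pendant '[{"dx":0,"dy":0,"dz":0.022,"rx":0,"ry":0,"rz":5.07,"hand":0.06},{"dx":0,"dy":0,"dz":0.022,"rx":0,"ry":0,"rz":5.07,"hand":0.06},{"dx":0,"dy":0,"dz":0.022,"rx":0,"ry":0,"rz":5.07,"hand":0.06},{"dx":0,"dy":0,"dz":0,"rx":0,"ry":0,"rz":0,"hand":0.06},{"dx":0,"dy":0,"dz":0,"rx":0,"ry":0,"rz":0,"hand":0.06}]' 20
python3 - <<'E'
from h import *
S,T=to([.493,-.249,.03]); p=S["position"]
s=manip.get_image("scene");t=manip.get_image("top")
f=np.zeros((480,800,3),np.uint8); a=crop(s,230,290,67,80,6);b=crop(t,365,210,67,80,6);f[:480,:400]=a[:,:400];f[:,400:]=b[:,:400]
cv2.imwrite("pics/c5.png",f)
for w in(-.03,.03): print(proj(s,p+T.apply([0,w,-.005])),proj(t,p+T.apply([0,w,-.005])))
E
```

```text
clock: 1.57
position: [0.358, 0.0828, 0.1671]
ee_rot: [0.001, 0.146, 0.989, 0.0]
contact_force: [0.3, 0.1, -0.3]
width: 0.0548
gripper_force: 0.0
clock: 2.4
position: [0.4945, -0.2502, 0.1207]
ee_rot: [0.0, 0.147, 0.989, 0.0]
contact_force: [2.0, 0.3, 0.1]
width: 0.0552
gripper_force: 0.0
clock: 2.82
position: [0.4934, -0.2478, 0.0541]
ee_rot: [-0.001, 0.275, 0.961, 0.0]
contact_force: [0.7, 0.1, -0.3]
width: 0.0599
gripper_force: 0.0
pos [ 0.4934 -0.2478  0.0541] hdg 58.08 z [-0.002  0.002 -1.   ] w 0.0599 gf 0.0 t 2.8167 F [ 0.7  0.1 -0.3]
tool delta [-0.0004 -0.0012  0.0241]
[[245.04582977 336.43702655]] [[409.2488911  257.03816056]]
[[268.01445314 326.01345538]] [[391.0612142  245.63209247]]
```

View pics/c5.png

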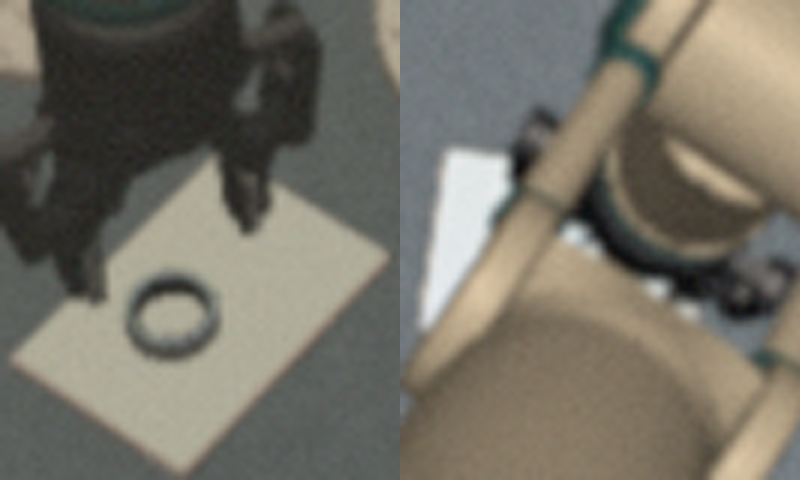

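The tips are at scene (245,340) and (272,328), about (+1.8,+2) px from my prediction, and the ring is at (259,342.5). I'll correct the scene camera by that bias.

```bash
python3 - <<'E'
from h import *
s=manip.get_image("scene");S=manip.get_state()
b=np.array([1.8,1.8])
for n,a,z in(("ring",(258.7,342.5),.022),("mouth",(362.5,172.7),.195),("board",(326.7,291.8),.014)): print(n,plane(s,*(np.array(a)-b),z))
# raw: ring seen centre (mid-height) vs tcp
to([*plane(s,256.9,340.7,.022)[:2],.03])
E
```

```text
ring [ 0.49184957 -0.2494529   0.022     ]
mouth [0.5203979  0.25346448 0.195     ]
board [ 0.5591011 -0.0265963  0.014    ]
pos [ 0.4952 -0.2488  0.0564] hdg 58.05 z [ 0.003 -0.002 -1.   ] w 0.06 gf 0.0 t 2.9667 F [ 0.6 -0.1  0.5]
tool delta [ 0.0026 -0.0023  0.0264]
```

```bash

python3 -m pendant '[{"dx":0.002,"dy":-0.001,"dz":0.015,"rx":0,"ry":0,"rz":0,"hand":0.06},{"dx":0,"dy":0,"dz":0.015,"rx":0,"ry":0,"rz":0,"hand":0.06},{"dx":0,"dy":0,"dz":0.0125,"rx":0,"ry":0,"rz":0,"hand":0.06},{"dx":0,"dy":0,"dz":0,"rx":0,"ry":0,"rz":0,"hand":0.06},{"dx":0,"dy":0,"dz":0,"rx":0,"ry":0,"rz":0,"hand":0.06}]' 20
python3 -m pendant '[{"dx":0,"dy":0,"dz":0,"rx":0,"ry":0,"rz":0,"hand":0.03},{"dx":0,"dy":0,"dz":0,"rx":0,"ry":0,"rz":0,"hand":0.03},{"dx":0,"dy":0,"dz":0,"rx":0,"ry":0,"rz":0,"hand":0.03},{"dx":0,"dy":0,"dz":0,"rx":0,"ry":0,"rz":0,"hand":0.03},{"dx":0,"dy":0,"dz":0,"rx":0,"ry":0,"rz":0,"hand":0.03},{"dx":0,"dy":0,"dz":0,"rx":0,"ry":0,"rz":0,"hand":0.03}]' 20
```

```text
clock: 3.38
position: [0.4923, -0.2482, 0.0133]
ee_rot: [0.001, 0.276, 0.961, -0.0]
contact_force: [0.5, -0.5, 0.3]
width: 0.0603
gripper_force: 0.0
clock: 3.88
position: [0.4929, -0.2487, 0.014]
ee_rot: [0.001, 0.276, 0.961, -0.0]
contact_force: [-0.4, 1.0, 6.6]
width: 0.0367
gripper_force: 19.7
```

```bash

python3 -m pendant '[{"dx":0,"dy":0,"dz":-0.001,"rx":0,"ry":0,"rz":0,"hand":0.056},{"dx":0,"dy":0,"dz":0,"rx":0,"ry":0,"rz":0,"hand":0.056},{"dx":0,"dy":0,"dz":0,"rx":0,"ry":0,"rz":0,"hand":0.056},{"dx":0,"dy":0,"dz":0,"rx":0,"ry":0,"rz":6,"hand":0.056},{"dx":0,"dy":0,"dz":0,"rx":0,"ry":0,"rz":6,"hand":0.056},{"dx":0,"dy":0,"dz":0,"rx":0,"ry":0,"rz":6,"hand":0.056},{"dx":0,"dy":0,"dz":0,"rx":0,"ry":0,"rz":6,"hand":0.056},{"dx":0,"dy":0,"dz":0,"rx":0,"ry":0,"rz":6,"hand":0.056},{"dx":0,"dy":0,"dz":0,"rx":0,"ry":0,"rz":6,"hand":0.056},{"dx":0,"dy":0,"dz":0,"rx":0,"ry":0,"rz":6,"hand":0.056},{"dx":0,"dy":0,"dz":0,"rx":0,"ry":0,"rz":6,"hand":0.056},{"dx":0,"dy":0,"dz":0,"rx":0,"ry":0,"rz":6,"hand":0.056}]' 20
python3 -m pendant '[{"dx":0,"dy":0,"dz":0,"rx":0,"ry":0,"rz":6,"hand":0.056},{"dx":0,"dy":0,"dz":0,"rx":0,"ry":0,"rz":6,"hand":0.056},{"dx":0,"dy":0,"dz":0,"rx":0,"ry":0,"rz":6,"hand":0.056},{"dx":0,"dy":0,"dz":0,"rx":0,"ry":0,"rz":6,"hand":0.056},{"dx":0,"dy":0,"dz":0,"rx":0,"ry":0,"rz":6,"hand":0.056},{"dx":0,"dy":0,"dz":0,"rx":0,"ry":0,"rz":6,"hand":0.056},{"dx":0,"dy":0,"dz":0,"rx":0,"ry":0,"rz":0,"hand":0.03},{"dx":0,"dy":0,"dz":0,"rx":0,"ry":0,"rz":0,"hand":0.03},{"dx":0,"dy":0,"dz":0,"rx":0,"ry":0,"rz":0,"hand":0.03},{"dx":0,"dy":0,"dz":0,"rx":0,"ry":0,"rz":0,"hand":0.03},{"dx":0,"dy":0,"dz":0,"rx":0,"ry":0,"rz":0,"hand":0.03},{"dx":0,"dy":0,"dz":0,"rx":0,"ry":0,"rz":0,"hand":0.03}]' 25
python3 -c "
from h import *
to([.5215,.2515,.26])"
```

```text
clock: 4.88
position: [0.4917, -0.248, 0.0132]
ee_rot: [-0.0, 0.684, 0.729, -0.0]
contact_force: [0.3, -0.4, 0.4]
width: 0.0561
gripper_force: 0.0
clock: 5.88
position: [0.4918, -0.248, 0.0135]
ee_rot: [-0.0, 0.875, 0.485, -0.0]
contact_force: [0.2, 0.5, 2.8]
width: 0.0361
gripper_force: 24.8
pos [ 0.4918 -0.248   0.0135] hdg -32.0 z [-0.  0. -1.] w 0.0361 gf 24.8 t 5.8833 F [0.2 0.5 2.8]
tool delta [ 0.4394 -0.2395 -0.2465]
```

```bash

python3 -m pendant '[{"dx":0,"dy":0,"dz":0,"rx":0,"ry":0,"rz":0,"hand":0.056},{"dx":0,"dy":0,"dz":0,"rx":0,"ry":0,"rz":0,"hand":0.056},{"dx":0,"dy":0,"dz":0,"rx":0,"ry":0,"rz":0,"hand":0.056},{"dx":0,"dy":0,"dz":-0.03,"rx":0,"ry":0,"rz":0,"hand":0.056},{"dx":0,"dy":0,"dz":-0.03,"rx":0,"ry":0,"rz":0,"hand":0.056},{"dx":0,"dy":0,"dz":-0.03,"rx":0,"ry":0,"rz":0,"hand":0.056},{"dx":0,"dy":0,"dz":-0.03,"rx":0,"ry":0,"rz":0,"hand":0.056},{"dx":0,"dy":0,"dz":-0.03,"rx":0,"ry":0,"rz":0,"hand":0.056},{"dx":0,"dy":0,"dz":-0.03,"rx":0,"ry":0,"rz":0,"hand":0.056},{"dx":0,"dy":0,"dz":-0.03,"rx":0,"ry":0,"rz":0,"hand":0.056},{"dx":0,"dy":0,"dz":-0.02,"rx":0,"ry":0,"rz":0,"hand":0.056}]' 25
python3 -m pendant '[{"dx":0.0275,"dy":-0.015,"dz":0,"rx":0,"ry":0,"rz":0,"hand":0.056},{"dx":0.0275,"dy":-0.015,"dz":0,"rx":0,"ry":0,"rz":0,"hand":0.056},{"dx":0.0275,"dy":-0.015,"dz":0,"rx":0,"ry":0,"rz":0,"hand":0.056},{"dx":0.0275,"dy":-0.015,"dz":0,"rx":0,"ry":0,"rz":0,"hand":0.056},{"dx":0.0275,"dy":-0.015,"dz":0,"rx":0,"ry":0,"rz":0,"hand":0.056},{"dx":0.0275,"dy":-0.015,"dz":0,"rx":0,"ry":0,"rz":0,"hand":0.056},{"dx":0.0275,"dy":-0.015,"dz":0,"rx":0,"ry":0,"rz":0,"hand":0.056},{"dx":0.0275,"dy":-0.015,"dz":0,"rx":0,"ry":0,"rz":0,"hand":0.056}]' 25
python3 -m pendant '[{"dx":0.0275,"dy":-0.015,"dz":0,"rx":0,"ry":0,"rz":0,"hand":0.056},{"dx":0.0275,"dy":-0.015,"dz":0,"rx":0,"ry":0,"rz":0,"hand":0.056},{"dx":0.0275,"dy":-0.015,"dz":0,"rx":0,"ry":0,"rz":0,"hand":0.056},{"dx":0.0275,"dy":-0.015,"dz":0,"rx":0,"ry":0,"rz":0,"hand":0.056},{"dx":0.0275,"dy":-0.015,"dz":0,"rx":0,"ry":0,"rz":0,"hand":0.056},{"dx":0.0275,"dy":-0.015,"dz":0,"rx":0,"ry":0,"rz":0,"hand":0.056},{"dx":0.0275,"dy":-0.015,"dz":0,"rx":0,"ry":0,"rz":0,"hand":0.056},{"dx":0.0275,"dy":-0.015,"dz":0,"rx":0,"ry":0,"rz":0,"hand":0.056},{"dx":0,"dy":0,"dz":0.005,"rx":0,"ry":0,"rz":0,"hand":0.056},{"dx":0,"dy":0,"dz":0,"rx":0,"ry":0,"rz":0,"hand":0.056}]' 25
python3 - <<'E'
from h import *
S,T=to([.5215,.2515,.165]); p=S["position"]
s=manip.get_image("scene");t=manip.get_image("top")
f=np.zeros((480,800,3),np.uint8); a=crop(s,330,140,67,80,6);b=crop(t,195,205,50,60,8);f[:480,:400]=a[:,:400];f[:,400:]=b[:,:400]
f[:]=cv2.convertScaleAbs(f,alpha=1.7)
cv2.imwrite("pics/c6.png",f)
for w in(-.028,.028): print(proj(s,p+T.apply([0,w,-.005])),proj(t,p+T.apply([0,w,-.005])))
E
```

```text
clock: 6.8
position: [0.4926, -0.2485, 0.2465]
ee_rot: [0.002, 0.875, 0.485, 0.001]
contact_force: [0.9, 0.1, 0.2]
width: 0.0562
gripper_force: 0.0
clock: 7.47
position: [0.5066, 0.0036, 0.2433]
ee_rot: [-0.0, 0.875, 0.484, 0.0]
contact_force: [1.4, -0.7, 0.6]
width: 0.0561
gripper_force: 0.0
clock: 8.3
position: [0.5211, 0.2533, 0.2371]
ee_rot: [-0.0, 0.874, 0.486, -0.001]
contact_force: [0.5, -0.3, -0.0]
width: 0.0561
gripper_force: 0.0
pos [0.5211 0.2533 0.2371] hdg -31.87 z [-0.002 -0.001 -1.   ] w 0.0561 gf 0.0 t 8.3 F [ 0.5 -0.3 -0. ]
tool delta [-0.0012  0.0014  0.0721]
[[356.02018024 151.41110416]] [[205.41451496 233.84132267]]
[[367.54336542 162.67841944]] [[218.2386025 215.4632782]]
```

View pics/c6.png

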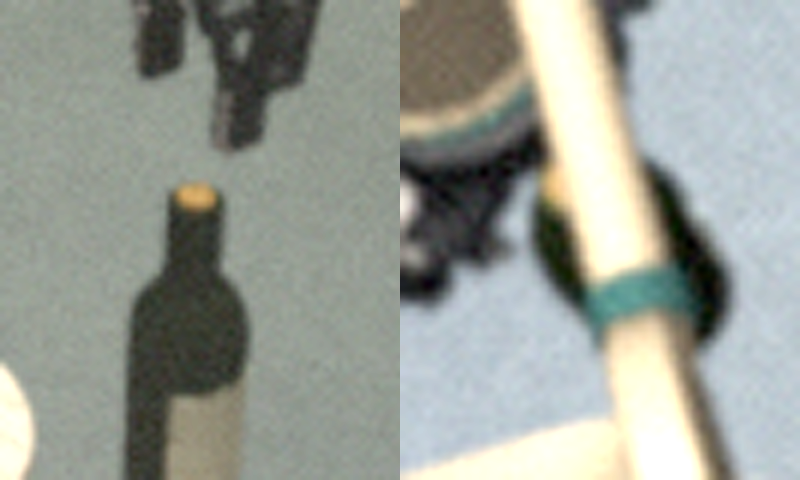

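The tips are at scene (356,152.5) and (370,165) and the mouth at (362.5,172.5), so the TCP stands over the neck to within about 2 mm. I'll descend and centre the bottle on the neck in two directions.

```bash

python3 -m pendant '[{"dx":0,"dy":0,"dz":0.02,"rx":0,"ry":0,"rz":0,"hand":0.056},{"dx":0,"dy":0,"dz":0.02,"rx":0,"ry":0,"rz":0,"hand":0.056},{"dx":0,"dy":0,"dz":0.02,"rx":0,"ry":0,"rz":0,"hand":0.056},{"dx":0,"dy":0,"dz":0.01,"rx":0,"ry":0,"rz":0,"hand":0.056},{"dx":0,"dy":0,"dz":0,"rx":0,"ry":0,"rz":0,"hand":0.045},{"dx":0,"dy":0,"dz":0,"rx":0,"ry":0,"rz":0,"hand":0.036},{"dx":0,"dy":0,"dz":0,"rx":0,"ry":0,"rz":0,"hand":0.032},{"dx":0,"dy":0,"dz":0,"rx":0,"ry":0,"rz":0,"hand":0.028},{"dx":0,"dy":0,"dz":0,"rx":0,"ry":0,"rz":0,"hand":0.02},{"dx":0,"dy":0,"dz":0,"rx":0,"ry":0,"rz":0,"hand":0.02},{"dx":0,"dy":0,"dz":0,"rx":0,"ry":0,"rz":0,"hand":0.02},{"dx":0,"dy":0,"dz":0,"rx":0,"ry":0,"rz":0,"hand":0.02}]' 30
```

```text
clock: 9.4
position: [0.5233, 0.2524, 0.1701]
ee_rot: [0.001, 0.875, 0.485, 0.002]
contact_force: [1.4, -1.6, 6.4]
width: 0.025
gripper_force: 29.9
```

```bash

python3 -m pendant '[{"dx":0,"dy":0,"dz":0,"rx":0,"ry":0,"rz":0,"hand":0.03},{"dx":0,"dy":0,"dz":0,"rx":0,"ry":0,"rz":0,"hand":0.035},{"dx":0,"dy":0,"dz":0,"rx":0,"ry":0,"rz":0,"hand":0.05},{"dx":0,"dy":0,"dz":0,"rx":0,"ry":0,"rz":0,"hand":0.05},{"dx":0,"dy":0,"dz":0,"rx":0,"ry":0,"rz":-6,"hand":0.05},{"dx":0,"dy":0,"dz":0,"rx":0,"ry":0,"rz":-6,"hand":0.05},{"dx":0,"dy":0,"dz":0,"rx":0,"ry":0,"rz":-6,"hand":0.05},{"dx":0,"dy":0,"dz":0,"rx":0,"ry":0,"rz":-6,"hand":0.05},{"dx":0,"dy":0,"dz":0,"rx":0,"ry":0,"rz":-6,"hand":0.05},{"dx":0,"dy":0,"dz":0,"rx":0,"ry":0,"rz":-6,"hand":0.05},{"dx":0,"dy":0,"dz":0,"rx":0,"ry":0,"rz":-6,"hand":0.05},{"dx":0,"dy":0,"dz":0,"rx":0,"ry":0,"rz":-6,"hand":0.05}]' 30
python3 -m pendant '[{"dx":0,"dy":0,"dz":0,"rx":0,"ry":0,"rz":-6,"hand":0.05},{"dx":0,"dy":0,"dz":0,"rx":0,"ry":0,"rz":-6,"hand":0.05},{"dx":0,"dy":0,"dz":0,"rx":0,"ry":0,"rz":-6,"hand":0.05},{"dx":0,"dy":0,"dz":0,"rx":0,"ry":0,"rz":-6,"hand":0.05},{"dx":0,"dy":0,"dz":0,"rx":0,"ry":0,"rz":-6,"hand":0.05},{"dx":0,"dy":0,"dz":0,"rx":0,"ry":0,"rz":-6,"hand":0.05},{"dx":0,"dy":0,"dz":0,"rx":0,"ry":0,"rz":-6,"hand":0.05},{"dx":0,"dy":0,"dz":0,"rx":0,"ry":0,"rz":0,"hand":0.045},{"dx":0,"dy":0,"dz":0,"rx":0,"ry":0,"rz":0,"hand":0.04},{"dx":0,"dy":0,"dz":0,"rx":0,"ry":0,"rz":0,"hand":0.035},{"dx":0,"dy":0,"dz":0,"rx":0,"ry":0,"rz":0,"hand":0.032},{"dx":0,"dy":0,"dz":0,"rx":0,"ry":0,"rz":0,"hand":0.029}]' 30
python3 -m pendant '[{"dx":0,"dy":0,"dz":0,"rx":0,"ry":0,"rz":0,"hand":0.02},{"dx":0,"dy":0,"dz":0,"rx":0,"ry":0,"rz":0,"hand":0.02},{"dx":0,"dy":0,"dz":0,"rx":0,"ry":0,"rz":0,"hand":0.02},{"dx":0,"dy":0,"dz":0,"rx":0,"ry":0,"rz":0,"hand":0.02}]' 30
python3 -c "
from h import *
to([.5215,.2515,.26])"
```

```text
clock: 10.4
position: [0.5214, 0.2523, 0.168]
ee_rot: [-0.0, 0.6, 0.8, -0.0]
contact_force: [0.6, 0.9, 0.3]
width: 0.05
gripper_force: 0.0
clock: 11.4
position: [0.5218, 0.2523, 0.1684]
ee_rot: [-0.0, 0.276, 0.961, 0.0]
contact_force: [-0.6, -0.4, 0.4]
width: 0.0293
gripper_force: 0.0
clock: 11.73
position: [0.5218, 0.2522, 0.1685]
ee_rot: [-0.0, 0.276, 0.961, -0.0]
contact_force: [-0.5, -0.3, 1.2]
width: 0.0251
gripper_force: 29.8
pos [0.5218 0.2522 0.1685] hdg 57.94 z [-0. -0. -1.] w 0.0251 gf 29.8 t 11.7333 F [-0.5 -0.3  1.2]
tool delta [-0.0001 -0.0007 -0.0915]
```

```bash

python3 -m pendant '[{"dx":0,"dy":0,"dz":0,"rx":0,"ry":0,"rz":0,"hand":0.03},{"dx":0,"dy":0,"dz":0,"rx":0,"ry":0,"rz":0,"hand":0.035},{"dx":0,"dy":0,"dz":0,"rx":0,"ry":0,"rz":0,"hand":0.056},{"dx":0,"dy":0,"dz":0,"rx":0,"ry":0,"rz":0,"hand":0.056},{"dx":0,"dy":0,"dz":-0.025,"rx":0,"ry":0,"rz":0,"hand":0.056},{"dx":0,"dy":0,"dz":-0.025,"rx":0,"ry":0,"rz":0,"hand":0.056},{"dx":0,"dy":0,"dz":-0.025,"rx":0,"ry":0,"rz":0,"hand":0.056},{"dx":0,"dy":0,"dz":0,"rx":0,"ry":0,"rz":6,"hand":0.056},{"dx":0,"dy":0,"dz":0,"rx":0,"ry":0,"rz":6,"hand":0.056},{"dx":0,"dy":0,"dz":0,"rx":0,"ry":0,"rz":6,"hand":0.056},{"dx":0,"dy":0,"dz":0,"rx":0,"ry":0,"rz":6,"hand":0.056},{"dx":0,"dy":0,"dz":0,"rx":0,"ry":0,"rz":6,"hand":0.056}]' 30
python3 -m pendant '[{"dx":0,"dy":0,"dz":0,"rx":0,"ry":0,"rz":6,"hand":0.056},{"dx":0,"dy":0,"dz":0,"rx":0,"ry":0,"rz":6,"hand":0.056},{"dx":0,"dy":0,"dz":0,"rx":0,"ry":0,"rz":6,"hand":0.056},{"dx":0,"dy":0,"dz":0,"rx":0,"ry":0,"rz":6,"hand":0.056},{"dx":0,"dy":0,"dz":0,"rx":0,"ry":0,"rz":6,"hand":0.056},{"dx":0,"dy":0,"dz":0,"rx":0,"ry":0,"rz":6,"hand":0.056},{"dx":0,"dy":0,"dz":0,"rx":0,"ry":0,"rz":6,"hand":0.056},{"dx":0,"dy":0,"dz":0,"rx":0,"ry":0,"rz":6,"hand":0.056},{"dx":0,"dy":0,"dz":0,"rx":0,"ry":0,"rz":6,"hand":0.056},{"dx":0,"dy":0,"dz":0,"rx":0,"ry":0,"rz":6,"hand":0.056}]' 30
python3 -m pendant '[{"dx":-0.0275,"dy":0.015,"dz":0,"rx":0,"ry":0,"rz":0,"hand":0.056},{"dx":-0.0275,"dy":0.015,"dz":0,"rx":0,"ry":0,"rz":0,"hand":0.056},{"dx":-0.0275,"dy":0.015,"dz":0,"rx":0,"ry":0,"rz":0,"hand":0.056},{"dx":-0.0275,"dy":0.015,"dz":0,"rx":0,"ry":0,"rz":0,"hand":0.056},{"dx":-0.0275,"dy":0.015,"dz":0,"rx":0,"ry":0,"rz":0,"hand":0.056},{"dx":-0.0275,"dy":0.015,"dz":0,"rx":0,"ry":0,"rz":0,"hand":0.056},{"dx":-0.0275,"dy":0.015,"dz":0,"rx":0,"ry":0,"rz":0,"hand":0.056},{"dx":-0.0275,"dy":0.015,"dz":0,"rx":0,"ry":0,"rz":0,"hand":0.056}]' 25
python3 -m pendant '[{"dx":-0.0275,"dy":0.015,"dz":0,"rx":0,"ry":0,"rz":0,"hand":0.056},{"dx":-0.0275,"dy":0.015,"dz":0,"rx":0,"ry":0,"rz":0,"hand":0.056},{"dx":-0.0275,"dy":0.015,"dz":0,"rx":0,"ry":0,"rz":0,"hand":0.056},{"dx":-0.0275,"dy":0.015,"dz":0,"rx":0,"ry":0,"rz":0,"hand":0.056},{"dx":-0.0275,"dy":0.015,"dz":0,"rx":0,"ry":0,"rz":0,"hand":0.056},{"dx":-0.0275,"dy":0.015,"dz":0,"rx":0,"ry":0,"rz":0,"hand":0.056},{"dx":-0.0275,"dy":0.015,"dz":0,"rx":0,"ry":0,"rz":0,"hand":0.056},{"dx":-0.0275,"dy":0.015,"dz":0,"rx":0,"ry":0,"rz":0,"hand":0.056},{"dx":0,"dy":0,"dz":0.03,"rx":0,"ry":0,"rz":0,"hand":0.056},{"dx":0,"dy":0,"dz":0.03,"rx":0,"ry":0,"rz":0,"hand":0.056},{"dx":0,"dy":0,"dz":0.03,"rx":0,"ry":0,"rz":0,"hand":0.056},{"dx":0,"dy":0,"dz":0.03,"rx":0,"ry":0,"rz":0,"hand":0.056}]' 25
python3 -m pendant '[{"dx":0,"dy":0,"dz":0.03,"rx":0,"ry":0,"rz":0,"hand":0.056},{"dx":0,"dy":0,"dz":0.03,"rx":0,"ry":0,"rz":0,"hand":0.056},{"dx":0,"dy":0,"dz":0,"rx":0,"ry":0,"rz":0,"hand":0.056}]' 25
python3 -c "
from h import *
for i in range(4): manip.get_image('scene'); to([.4921,-.2482,.0135])"
```

```text
clock: 12.73
position: [0.5219, 0.2522, 0.2435]
ee_rot: [0.0, 0.518, 0.856, 0.0]
contact_force: [-0.6, 0.9, -0.4]
width: 0.056
gripper_force: 0.0
clock: 13.57
position: [0.5219, 0.2523, 0.2434]
ee_rot: [-0.0, 0.876, 0.482, 0.0]
contact_force: [-0.2, -0.4, -1.2]
width: 0.056
gripper_force: 0.0
clock: 14.23
position: [0.5066, 0.0007, 0.2435]
ee_rot: [0.0, 0.875, 0.485, 0.0]
contact_force: [0.5, -0.4, -0.8]
width: 0.056
gripper_force: 0.0
clock: 15.23
position: [0.4918, -0.2485, 0.1223]
ee_rot: [0.0, 0.875, 0.484, 0.0]
contact_force: [-0.2, -0.7, -0.2]
width: 0.0561
gripper_force: 0.0
clock: 15.48
position: [0.488, -0.2456, 0.0582]
ee_rot: [-0.005, 0.875, 0.484, -0.003]
contact_force: [-2.2, 0.7, -0.2]
width: 0.0562
gripper_force: 0.0
pos [ 0.4897 -0.2466  0.0608] hdg -32.05 z [-0.006  0.004 -1.   ] w 0.0556 gf 0.0 t 15.5333 F [ 0.1 -0.6  1.3]
tool delta [-0.0001  0.0032  0.0473]
pos [ 0.4915 -0.2478  0.063 ] hdg -32.04 z [-0.002  0.001 -1.   ] w 0.0558 gf 0.0 t 15.5833 F [ 1.1 -0.1 -0. ]
tool delta [-0.      0.0008  0.0495]
pos [ 0.4927 -0.2486  0.0644] hdg -32.04 z [ 0.001 -0.001 -1.   ] w 0.0558 gf 0.0 t 15.6333 F [-0.   0.3  0.8]
tool delta [-0.     -0.0008  0.0509]
pos [ 0.4933 -0.249   0.0652] hdg -32.04 z [ 0.003 -0.002 -1.   ] w 0.0562 gf 0.0 t 15.6833 F [ 0.1 -0.5  0. ]
tool delta [ 0.     -0.0016  0.0517]
```

```bash

python3 -m pendant '[{"dx":0,"dy":0,"dz":0.02,"rx":0,"ry":0,"rz":0,"hand":0.056},{"dx":0,"dy":0,"dz":0.015,"rx":0,"ry":0,"rz":0,"hand":0.056},{"dx":0,"dy":0,"dz":0.01,"rx":0,"ry":0,"rz":0,"hand":0.056},{"dx":0,"dy":0,"dz":0.005,"rx":0,"ry":0,"rz":0,"hand":0.056},{"dx":0,"dy":0,"dz":0,"rx":0,"ry":0,"rz":0,"hand":0.056},{"dx":0,"dy":0,"dz":0,"rx":0,"ry":0,"rz":0,"hand":0.056},{"dx":0,"dy":0,"dz":0,"rx":0,"ry":0,"rz":0,"hand":0.056},{"dx":0,"dy":0,"dz":0,"rx":0,"ry":0,"rz":0,"hand":0.03},{"dx":0,"dy":0,"dz":0,"rx":0,"ry":0,"rz":0,"hand":0.03},{"dx":0,"dy":0,"dz":0,"rx":0,"ry":0,"rz":0,"hand":0.03},{"dx":0,"dy":0,"dz":0,"rx":0,"ry":0,"rz":0,"hand":0.03},{"dx":0,"dy":0,"dz":0,"rx":0,"ry":0,"rz":0,"hand":0.03}]' 30
python3 -m pendant '[{"dx":0,"dy":0,"dz":-0.005,"rx":0,"ry":0,"rz":0,"hand":0.03},{"dx":0,"dy":0,"dz":-0.01,"rx":0,"ry":0,"rz":0,"hand":0.03},{"dx":0,"dy":0,"dz":-0.02,"rx":0,"ry":0,"rz":0,"hand":0.03},{"dx":0,"dy":0,"dz":-0.03,"rx":0,"ry":0,"rz":0,"hand":0.03},{"dx":0,"dy":0,"dz":-0.03,"rx":0,"ry":0,"rz":0,"hand":0.03},{"dx":0,"dy":0,"dz":-0.03,"rx":0,"ry":0,"rz":0,"hand":0.03},{"dx":0,"dy":0,"dz":-0.03,"rx":0,"ry":0,"rz":0,"hand":0.03},{"dx":0,"dy":0,"dz":-0.03,"rx":0,"ry":0,"rz":0,"hand":0.03},{"dx":0,"dy":0,"dz":-0.025,"rx":0,"ry":0,"rz":0,"hand":0.03},{"dx":0,"dy":0,"dz":-0.015,"rx":0,"ry":0,"rz":0,"hand":0.03},{"dx":0,"dy":0,"dz":-0.005,"rx":0,"ry":0,"rz":0,"hand":0.03},{"dx":0,"dy":0,"dz":0,"rx":0,"ry":0,"rz":0,"hand":0.03}]' 30
python3 -c "
from h import *
s=manip.get_image('scene');S,T=to([.5218,.2523,.2435])
c=crop(s,*(proj(s,S['position'])[0].astype(int)-[40,40]),80,80,7);cv2.imwrite('pics/c7.png',cv2.convertScaleAbs(c,alpha=1.7))"
```

```text
clock: 16.68
position: [0.4924, -0.2484, 0.0145]
ee_rot: [0.001, 0.875, 0.484, 0.0]
contact_force: [-1.1, 0.4, 6.3]
width: 0.0356
gripper_force: 29.6
clock: 17.68
position: [0.4923, -0.2484, 0.2453]
ee_rot: [0.002, 0.875, 0.484, 0.001]
contact_force: [0.6, 0.6, -0.8]
width: 0.0358
gripper_force: 30.1
pos [ 0.4917 -0.2479  0.2436] hdg -32.04 z [ 0. -0. -1.] w 0.0355 gf 30.1 t 17.7333 F [ 0.1  0.2 -0.9]
tool delta [ 0.44   -0.2398  0.    ]
```

View pics/c7.png

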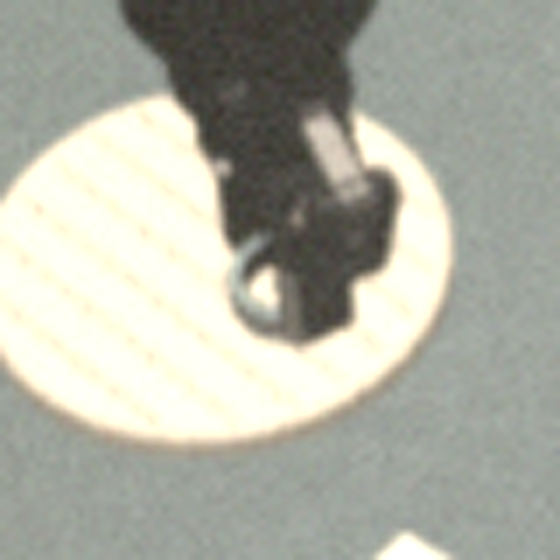

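The ring is held flat between the fingertips (crop at about (262,290)). Now to the bottle.

```bash

python3 -m pendant '[{"dx":0.0275,"dy":-0.015,"dz":0,"rx":0,"ry":0,"rz":0,"hand":0.03},{"dx":0.0275,"dy":-0.015,"dz":0,"rx":0,"ry":0,"rz":0,"hand":0.03},{"dx":0.0275,"dy":-0.015,"dz":0,"rx":0,"ry":0,"rz":0,"hand":0.03},{"dx":0.0275,"dy":-0.015,"dz":0,"rx":0,"ry":0,"rz":0,"hand":0.03},{"dx":0.0275,"dy":-0.015,"dz":0,"rx":0,"ry":0,"rz":0,"hand":0.03},{"dx":0.0275,"dy":-0.015,"dz":0,"rx":0,"ry":0,"rz":0,"hand":0.03},{"dx":0.0275,"dy":-0.015,"dz":0,"rx":0,"ry":0,"rz":0,"hand":0.03},{"dx":0.0275,"dy":-0.015,"dz":0,"rx":0,"ry":0,"rz":0,"hand":0.03}]' 30
python3 -m pendant '[{"dx":0.0275,"dy":-0.015,"dz":0,"rx":0,"ry":0,"rz":0,"hand":0.03},{"dx":0.0275,"dy":-0.015,"dz":0,"rx":0,"ry":0,"rz":0,"hand":0.03},{"dx":0.0275,"dy":-0.015,"dz":0,"rx":0,"ry":0,"rz":0,"hand":0.03},{"dx":0.0275,"dy":-0.015,"dz":0,"rx":0,"ry":0,"rz":0,"hand":0.03},{"dx":0.0275,"dy":-0.015,"dz":0,"rx":0,"ry":0,"rz":0,"hand":0.03},{"dx":0.0275,"dy":-0.015,"dz":0,"rx":0,"ry":0,"rz":0,"hand":0.03},{"dx":0.0165,"dy":-0.009,"dz":0,"rx":0,"ry":0,"rz":0,"hand":0.03},{"dx":0.0165,"dy":-0.009,"dz":0,"rx":0,"ry":0,"rz":0,"hand":0.03},{"dx":0.0165,"dy":-0.009,"dz":0,"rx":0,"ry":0,"rz":0,"hand":0.03},{"dx":0.0055,"dy":-0.003,"dz":0,"rx":0,"ry":0,"rz":0,"hand":0.03},{"dx":0,"dy":0,"dz":0,"rx":0,"ry":0,"rz":0,"hand":0.03},{"dx":0,"dy":0,"dz":0,"rx":0,"ry":0,"rz":0,"hand":0.03}]' 30
python3 -m pendant '[{"dx":0,"dy":0,"dz":0.015,"rx":0,"ry":0,"rz":0,"hand":0.03},{"dx":0,"dy":0,"dz":0.015,"rx":0,"ry":0,"rz":0,"hand":0.03},{"dx":0,"dy":0,"dz":0.01,"rx":0,"ry":0,"rz":0,"hand":0.03},{"dx":0,"dy":0,"dz":0,"rx":0,"ry":0,"rz":0,"hand":0.03},{"dx":0,"dy":0,"dz":0,"rx":0,"ry":0,"rz":0,"hand":0.03},{"dx":0,"dy":0,"dz":0,"rx":0,"ry":0,"rz":0,"hand":0.03},{"dx":0,"dy":0,"dz":0,"rx":0,"ry":0,"rz":0,"hand":0.03}]' 30
python3 -c "
from h import *
to([.5218,.2523,.2435])"
```

```text
clock: 18.4
position: [0.5055, 0.0037, 0.2414]
ee_rot: [-0.001, 0.875, 0.484, -0.002]
contact_force: [1.1, -0.4, -0.3]
width: 0.0357
gripper_force: 30.1
clock: 19.4
position: [0.5212, 0.2515, 0.2421]
ee_rot: [0.0, 0.875, 0.485, -0.001]
contact_force: [-0.1, -0.7, 0.3]
width: 0.0356
gripper_force: 30.1
clock: 19.98
position: [0.5225, 0.2521, 0.2044]
ee_rot: [0.0, 0.875, 0.484, 0.001]
contact_force: [0.3, -0.7, -0.6]
width: 0.0355
gripper_force: 30.1
pos [0.5225 0.2521 0.2044] hdg -32.06 z [ 0.002  0.001 -1.   ] w 0.0355 gf 30.1 t 19.9833 F [ 0.3 -0.7 -0.6]
tool delta [-0.0002 -0.0007 -0.0391]
```

Aligned. Descend in small steps, watching the force.

```bash

python3 -m pendant '[{"dx":0,"dy":0,"dz":0.004,"rx":0,"ry":0,"rz":0,"hand":0.03},{"dx":0,"dy":0,"dz":0.003,"rx":0,"ry":0,"rz":0,"hand":0.03},{"dx":0,"dy":0,"dz":0.003,"rx":0,"ry":0,"rz":0,"hand":0.03},{"dx":0,"dy":0,"dz":0,"rx":0,"ry":0,"rz":0,"hand":0.03}]' 30
```

```text
clock: 20.32
position: [0.5216, 0.2521, 0.1928]
ee_rot: [0.0, 0.875, 0.485, -0.0]
contact_force: [-0.0, -0.1, -1.2]
width: 0.0355
gripper_force: 30.1
```

```bash

python3 -m pendant '[{"dx":0,"dy":0,"dz":0.005,"rx":0,"ry":0,"rz":0,"hand":0.03},{"dx":0,"dy":0,"dz":0.005,"rx":0,"ry":0,"rz":0,"hand":0.03},{"dx":0,"dy":0,"dz":0.005,"rx":0,"ry":0,"rz":0,"hand":0.03},{"dx":0,"dy":0,"dz":0,"rx":0,"ry":0,"rz":0,"hand":0.03}]' 30
python3 -m pendant '[{"dx":0,"dy":0,"dz":0.006,"rx":0,"ry":0,"rz":0,"hand":0.03},{"dx":0,"dy":0,"dz":0.006,"rx":0,"ry":0,"rz":0,"hand":0.03},{"dx":0,"dy":0,"dz":0.006,"rx":0,"ry":0,"rz":0,"hand":0.03},{"dx":0,"dy":0,"dz":0.005,"rx":0,"ry":0,"rz":0,"hand":0.03},{"dx":0,"dy":0,"dz":0,"rx":0,"ry":0,"rz":0,"hand":0.03},{"dx":0,"dy":0,"dz":0,"rx":0,"ry":0,"rz":0,"hand":0.03}]' 30
```

```text
clock: 20.65
position: [0.5211, 0.252, 0.1769]
ee_rot: [-0.0, 0.875, 0.484, -0.001]
contact_force: [-0.7, -1.4, -0.4]
width: 0.0357
gripper_force: 30.1
clock: 21.15
position: [0.5215, 0.2521, 0.1548]
ee_rot: [-0.0, 0.875, 0.484, -0.001]
contact_force: [-0.7, -1.5, -1.1]
width: 0.0355
gripper_force: 30.1
```

```bash

python3 -m pendant '[{"dx":0,"dy":0,"dz":0.002,"rx":0,"ry":0,"rz":0,"hand":0.03},{"dx":0,"dy":0,"dz":0.002,"rx":0,"ry":0,"rz":0,"hand":0.03},{"dx":0,"dy":0,"dz":0,"rx":0,"ry":0,"rz":0,"hand":0.03},{"dx":0,"dy":0,"dz":0,"rx":0,"ry":0,"rz":0,"hand":0.03}]' 30
python3 -m pendant '[{"dx":0,"dy":0,"dz":0.0015,"rx":0,"ry":0,"rz":0,"hand":0.03},{"dx":0,"dy":0,"dz":0,"rx":0,"ry":0,"rz":0,"hand":0.03},{"dx":0,"dy":0,"dz":0,"rx":0,"ry":0,"rz":0,"hand":0.03}]' 30
```

```text
clock: 21.48
position: [0.5218, 0.2523, 0.1514]
ee_rot: [-0.0, 0.875, 0.484, 0.0]
contact_force: [0.0, -0.3, -0.0]
width: 0.0356
gripper_force: 30.1
clock: 21.73
position: [0.5222, 0.2523, 0.1502]
ee_rot: [0.0, 0.875, 0.484, 0.0]
contact_force: [0.6, -1.6, 1.1]
width: 0.0354
gripper_force: 30.2
```

```bash

python3 -m pendant '[{"dx":0,"dy":0,"dz":0.001,"rx":0,"ry":0,"rz":0,"hand":0.03},{"dx":0,"dy":0,"dz":0,"rx":0,"ry":0,"rz":0,"hand":0.03},{"dx":0,"dy":0,"dz":0,"rx":0,"ry":0,"rz":0,"hand":0.03}]' 30
python3 -m pendant '[{"dx":0,"dy":0,"dz":0.001,"rx":0,"ry":0,"rz":0,"hand":0.03},{"dx":0,"dy":0,"dz":0,"rx":0,"ry":0,"rz":0,"hand":0.03},{"dx":0,"dy":0,"dz":0,"rx":0,"ry":0,"rz":0,"hand":0.03}]' 30
```

```text
clock: 21.98
position: [0.5226, 0.2522, 0.1497]
ee_rot: [0.0, 0.875, 0.485, 0.001]
contact_force: [0.5, -0.8, 5.1]
width: 0.0355
gripper_force: 30.6
clock: 22.23
position: [0.5231, 0.2522, 0.1493]
ee_rot: [0.001, 0.875, 0.485, 0.002]
contact_force: [1.2, -2.7, 7.2]
width: 0.0358
gripper_force: 30.8
```

The ring has bottomed on the shoulder at about 7 N. I'll release it, rise 18 mm and grip the neck above it.

```bash

python3 -m pendant '[{"dx":0,"dy":0,"dz":-0.001,"rx":0,"ry":0,"rz":0,"hand":0.03},{"dx":0,"dy":0,"dz":0,"rx":0,"ry":0,"rz":0,"hand":0.04},{"dx":0,"dy":0,"dz":0,"rx":0,"ry":0,"rz":0,"hand":0.046},{"dx":0,"dy":0,"dz":0,"rx":0,"ry":0,"rz":0,"hand":0.05},{"dx":0,"dy":0,"dz":0,"rx":0,"ry":0,"rz":0,"hand":0.05},{"dx":0,"dy":0,"dz":-0.006,"rx":0,"ry":0,"rz":0,"hand":0.05},{"dx":0,"dy":0,"dz":-0.006,"rx":0,"ry":0,"rz":0,"hand":0.05},{"dx":0,"dy":0,"dz":-0.006,"rx":0,"ry":0,"rz":0,"hand":0.05},{"dx":0,"dy":0,"dz":0,"rx":0,"ry":0,"rz":0,"hand":0.045},{"dx":0,"dy":0,"dz":0,"rx":0,"ry":0,"rz":0,"hand":0.045}]' 30
python3 -m pendant '[{"dx":0,"dy":0,"dz":0,"rx":0,"ry":0,"rz":0,"hand":0.036},{"dx":0,"dy":0,"dz":0,"rx":0,"ry":0,"rz":0,"hand":0.03},{"dx":0,"dy":0,"dz":0,"rx":0,"ry":0,"rz":0,"hand":0.015},{"dx":0,"dy":0,"dz":0,"rx":0,"ry":0,"rz":0,"hand":0.015},{"dx":0,"dy":0,"dz":0,"rx":0,"ry":0,"rz":0,"hand":0.015},{"dx":0,"dy":0,"dz":0,"rx":0,"ry":0,"rz":0,"hand":0.015},{"dx":0,"dy":0,"dz":0,"rx":0,"ry":0,"rz":0,"hand":0.015}]' 90
python3 - <<'E'
from h import *
S,T=to([.5218,.2523,.3])
s=manip.get_image("scene");t=manip.get_image("top");np.save("s1.npy",s["frame"])
# label boundary: column profile averaged along body rows (row 207..220)
print("label rows", s["frame"][205:226:3,345:376].sum(2))
E
```

```text
clock: 23.07
position: [0.5223, 0.2524, 0.1678]
ee_rot: [0.0, 0.875, 0.484, 0.001]
contact_force: [1.0, -0.2, -0.3]
width: 0.045
gripper_force: 0.0
clock: 23.65
position: [0.5224, 0.252, 0.1672]
ee_rot: [0.0, 0.875, 0.485, 0.001]
contact_force: [1.3, -1.0, 2.8]
width: 0.0237
gripper_force: 88.3
pos [0.5224 0.252  0.1672] hdg -32.04 z [ 0.001 -0.    -1.   ] w 0.0237 gf 88.3 t 23.65 F [ 1.3 -1.   2.8]
tool delta [-1.000e-04 -5.000e-04 -1.328e-01]
label rows [[277 274 266 266 274 233 118  94 101 102  81  88 108 157 177 152 134 155
  184 185 184 222 251 233 224 224 264 262 258 261 269]
 [270 277 263 284 267 234 127  96  87  82  95  97 138 204 244 239 242 244
  248 235 232 234 228 231 233 235 263 268 276 271 272]
 [275 266 268 270 241 199 103 107  99  84 107  92 153 238 238 243 242 247
  238 243 252 236 229 231 228 238 250 260 270 270 270]
 [258 264 271 273 264 196 103 105 112 103 101 124 167 240 257 250 258 245
  242 247 243 234 232 233 235 251 265 261 249 267 266]
 [276 268 270 274 252 196 105 107 120  99 105 125 181 250 258 251 254 253
  251 243 242 244 235 232 230 255 269 272 266 255 269]
 [273 264 272 261 239 165 114  95  99  91  94 115 170 252 256 262 260 256
  264 248 241 241 236 232 213 254 269 268 262 266 262]
 [276 272 264 265 250 162 108 110 107  91 106 138 178 238 246 245 251 243
  235 212 188 171 120 120 177 254 264 266 256 258 268]]
```

Gripped at 88 N. I'll lift and turn the label toward the scene camera to measure its heading from both edges.

```bash

python3 -m pendant '[{"dx":0,"dy":0,"dz":-0.003,"rx":0,"ry":0,"rz":0,"hand":0.015},{"dx":0,"dy":0,"dz":-0.006,"rx":0,"ry":0,"rz":0,"hand":0.015},{"dx":0,"dy":0,"dz":-0.012,"rx":0,"ry":0,"rz":0,"hand":0.015},{"dx":0,"dy":0,"dz":-0.02,"rx":0,"ry":0,"rz":0,"hand":0.015},{"dx":0,"dy":0,"dz":-0.02,"rx":0,"ry":0,"rz":0,"hand":0.015},{"dx":0,"dy":0,"dz":-0.02,"rx":0,"ry":0,"rz":0,"hand":0.015},{"dx":0,"dy":0,"dz":-0.02,"rx":0,"ry":0,"rz":0,"hand":0.015},{"dx":0,"dy":0,"dz":-0.02,"rx":0,"ry":0,"rz":0,"hand":0.015},{"dx":0,"dy":0,"dz":-0.015,"rx":0,"ry":0,"rz":0,"hand":0.015},{"dx":0,"dy":0,"dz":-0.01,"rx":0,"ry":0,"rz":0,"hand":0.015},{"dx":0,"dy":0,"dz":-0.004,"rx":0,"ry":0,"rz":0,"hand":0.015}]' 90
python3 -m pendant '[{"dx":0,"dy":0,"dz":0,"rx":0,"ry":0,"rz":3,"hand":0.015},{"dx":0,"dy":0,"dz":0,"rx":0,"ry":0,"rz":5,"hand":0.015},{"dx":0,"dy":0,"dz":0,"rx":0,"ry":0,"rz":5,"hand":0.015},{"dx":0,"dy":0,"dz":0,"rx":0,"ry":0,"rz":5,"hand":0.015},{"dx":0,"dy":0,"dz":0,"rx":0,"ry":0,"rz":5,"hand":0.015},{"dx":0,"dy":0,"dz":0,"rx":0,"ry":0,"rz":5,"hand":0.015},{"dx":0,"dy":0,"dz":0,"rx":0,"ry":0,"rz":3,"hand":0.015},{"dx":0,"dy":0,"dz":0,"rx":0,"ry":0,"rz":0,"hand":0.015},{"dx":0,"dy":0,"dz":0,"rx":0,"ry":0,"rz":0,"hand":0.015},{"dx":0,"dy":0,"dz":0,"rx":0,"ry":0,"rz":0,"hand":0.015},{"dx":0,"dy":0,"dz":0,"rx":0,"ry":0,"rz":0,"hand":0.015},{"dx":0,"dy":0,"dz":0,"rx":0,"ry":0,"rz":0,"hand":0.015}]' 90
python3 - <<'E'
from h import *
S,T=to([.5596,-.0265,.3])
s=manip.get_image("scene");P=S["position"]
foot=P-[0,0,.1675]
c=foot[:2]; v=s["position"][:2]-c; print("cam hdg",np.degrees(np.arctan2(v[1],v[0])))
for z in(.03,.06,.09): 
    q=proj(s,foot+[0,0,z])[0]; r=int(round(q[1]+5)); print(z,q.round(1),r); print(s["frame"][r-1:r+2,int(q[0])-14:int(q[0])+19].sum(2).mean(0).round().astype(int), int(q[0])-14)
f=crop(s,int(q[0])-28,int(q[1])-45,57,75,8); cv2.imwrite("pics/c8.png",cv2.convertScaleAbs(f,alpha=1.7))
print(int(q[0])-28,int(q[1])-45)
E
```

```text
clock: 24.67
position: [0.5216, 0.2526, 0.318]
ee_rot: [-0.0, 0.875, 0.485, 0.0]
contact_force: [0.3, 1.4, -5.0]
width: 0.0237
gripper_force: 88.8
clock: 25.67
position: [0.5217, 0.2522, 0.3167]
ee_rot: [-0.0, 0.972, 0.233, -0.0]
contact_force: [0.2, 0.5, -6.1]
width: 0.0232
gripper_force: 88.8
pos [0.5217 0.2522 0.3167] hdg -63.01 z [-0. -0. -1.] w 0.0232 gf 88.8 t 25.6667 F [ 0.2  0.5 -6.1]
tool delta [-0.0927  0.2655  0.0167]
cam hdg -66.68120604300788
0.03 [360.7 175.9] 181
[271 271 266 268 238 157 103 109 161 192 223 231 238 246 246 249 248 248
 244 243 235 221 209 164 124 177 263 263 271 268 263 268 268] 346
0.06 [361.2 167.1] 172
[264 266 264 248 188 105 105 169 224 238 240 244 243 240 243 244 246 249
 246 238 240 232 222 172 118 189 257 260 265 266 266 264 262] 347
0.09 [361.7 158.1] 163
[266 263 270 264 238 126  83 143 217 221 231 234 228 225 211 204 218 216
 215 231 222 225 236 206 132 142 225 265 266 264 260 255 260] 347
333 113
```

```bash
python3 - <<'E'
from h import *
s=manip.get_image("scene")
zs=np.linspace(-.03,.16,60)
def col(c,f,a,row):
    q=proj(s,np.c_[np.full((60,2),c+.028*np.array([np.cos(a),np.sin(a)])),f+zs])
    return np.interp(row,q[::-1,1],q[::-1,0])
def sil(c,f,row): x=[col(c,f,a,row) for a in np.linspace(-np.pi,np.pi,361)]; return min(x),max(x)
c=np.array([.5218,.2523])
# (foot z, row, L, R, labelL, labelR), shift rows by bias -1.8
for f,row,L,Rr,l,r in((.1495,172,351.0,372.0,354,370),(.1495,163,351.6,372.4,354.1,370.5),(.1495,181,350.6,371.1,354,369),(0,217,350.1,None,357.0,None),(0,214,350.3,None,357.05,None),(0,223,349.9,368.9,356.8,None)):
    a,b=sil(c,f,row-1.8); off=(L-a) if Rr is None else (L+Rr-a-b)/2
    A=np.radians(np.arange(-160,60)); C=np.array([col(c,f,x,row-1.8) for x in A])+off
    i=np.arange(len(A)); front=(A>np.radians(-155))&(A<np.radians(22)) 
    out=[np.degrees(np.interp(l,C[front],A[front]))+45]
    if r: out.append(np.degrees(np.interp(r,C[front],A[front]))-45)
    print(row,round(off,2),(b-a).round(2),np.round(out,1))
E
```

```text
172 0.43 20.91 [-66.6 -58.3]
163 0.43 21.19 [-68.9 -59.3]
181 0.29 20.64 [-62.4 -60.4]
217 1.34 19.53 [-38.3]
214 1.41 19.62 [-39.4]
223 1.21 19.34 [-36.9]
```

```bash

python3 -m pendant '[{"dx":0,"dy":0,"dz":0,"rx":0,"ry":0,"rz":-4,"hand":0.015},{"dx":0,"dy":0,"dz":0,"rx":0,"ry":0,"rz":-6,"hand":0.015},{"dx":0,"dy":0,"dz":0,"rx":0,"ry":0,"rz":-6,"hand":0.015},{"dx":0,"dy":0,"dz":0,"rx":0,"ry":0,"rz":-6,"hand":0.015},{"dx":0,"dy":0,"dz":0,"rx":0,"ry":0,"rz":-6,"hand":0.015},{"dx":0,"dy":0,"dz":0,"rx":0,"ry":0,"rz":-6,"hand":0.015},{"dx":0,"dy":0,"dz":0,"rx":0,"ry":0,"rz":-6,"hand":0.015},{"dx":0,"dy":0,"dz":0,"rx":0,"ry":0,"rz":-6,"hand":0.015},{"dx":0,"dy":0,"dz":0,"rx":0,"ry":0,"rz":-6,"hand":0.015},{"dx":0,"dy":0,"dz":0,"rx":0,"ry":0,"rz":-6,"hand":0.015},{"dx":0,"dy":0,"dz":0,"rx":0,"ry":0,"rz":-4,"hand":0.015},{"dx":0,"dy":0,"dz":0,"rx":0,"ry":0,"rz":-2,"hand":0.015}]' 90
python3 -m pendant '[{"dx":-0.01,"dy":-0.001,"dz":0.002,"rx":0,"ry":0,"rz":0,"hand":0.015},{"dx":-0.02,"dy":-0.002,"dz":0.003,"rx":0,"ry":0,"rz":0,"hand":0.015},{"dx":-0.03,"dy":-0.002,"dz":0.005,"rx":0,"ry":0,"rz":0,"hand":0.015},{"dx":-0.03,"dy":-0.003,"dz":0.005,"rx":0,"ry":0,"rz":0,"hand":0.015},{"dx":-0.03,"dy":-0.003,"dz":0.005,"rx":0,"ry":0,"rz":0,"hand":0.015},{"dx":-0.03,"dy":-0.003,"dz":0.005,"rx":0,"ry":0,"rz":0,"hand":0.015},{"dx":-0.03,"dy":-0.003,"dz":0.005,"rx":0,"ry":0,"rz":0,"hand":0.015},{"dx":-0.03,"dy":-0.002,"dz":0.005,"rx":0,"ry":0,"rz":0,"hand":0.015},{"dx":-0.03,"dy":-0.002,"dz":0.005,"rx":0,"ry":0,"rz":0,"hand":0.015},{"dx":-0.02,"dy":-0.002,"dz":0.003,"rx":0,"ry":0,"rz":0,"hand":0.015},{"dx":-0.013,"dy":-0.001,"dz":0.002,"rx":0,"ry":0,"rz":0,"hand":0.015},{"dx":-0.005,"dy":0,"dz":0.001,"rx":0,"ry":0,"rz":0,"hand":0.015}]' 90
python3 -m pendant '[{"dx":0,"dy":0,"dz":0,"rx":-2,"ry":0,"rz":0,"hand":0.015},{"dx":0,"dy":0,"dz":0,"rx":-4,"ry":0,"rz":0,"hand":0.015},{"dx":0,"dy":0,"dz":0,"rx":-4,"ry":0,"rz":0,"hand":0.015},{"dx":0,"dy":0,"dz":0,"rx":-4,"ry":0,"rz":0,"hand":0.015},{"dx":0,"dy":0,"dz":0,"rx":-4,"ry":0,"rz":0,"hand":0.015},{"dx":0,"dy":0,"dz":0,"rx":-2,"ry":0,"rz":0,"hand":0.015},{"dx":0,"dy":0,"dz":0,"rx":0,"ry":0,"rz":0,"hand":0.015},{"dx":0,"dy":0,"dz":0,"rx":0,"ry":0,"rz":0,"hand":0.015},{"dx":0,"dy":0,"dz":0,"rx":0,"ry":0,"rz":0,"hand":0.015},{"dx":0,"dy":0,"dz":0,"rx":0,"ry":0,"rz":0,"hand":0.015},{"dx":0,"dy":0,"dz":0,"rx":0,"ry":0,"rz":0,"hand":0.015},{"dx":0,"dy":0,"dz":0,"rx":0,"ry":0,"rz":0,"hand":0.015}]' 90
python3 - <<'E'
from h import *
S,T=to([.5024,-.026,.2709])
print("foot",S["position"]+.167*T.apply([0,0,1]),"label",T.apply([0.0,1,0]), "tilt",np.degrees(np.arccos(-T.apply([0,0,1])[2])))
s=manip.get_image("scene");F=S["position"]+.167*T.apply([0,0,1]); q=proj(s,[F,S["position"]]); print(q)
u,v=(q.mean(0)-[35,42]).astype(int); f=crop(s,u,v,75,75,8);cv2.imwrite("pics/c9.png",cv2.convertScaleAbs(f,alpha=1.7)); print(u,v)
E
```

```text
clock: 26.77
position: [0.5218, 0.2522, 0.317]
ee_rot: [-0.0, 0.7, 0.714, 0.0]
contact_force: [-0.5, 1.0, -5.2]
width: 0.0235
gripper_force: 88.8
clock: 27.77
position: [0.5016, -0.029, 0.2706]
ee_rot: [0.0, 0.702, 0.712, -0.001]
contact_force: [-1.1, 0.5, -5.1]
width: 0.0236
gripper_force: 88.8
clock: 28.77
position: [0.503, -0.0261, 0.2707]
ee_rot: [0.121, 0.69, 0.702, 0.124]
contact_force: [-0.6, -0.4, -4.8]
width: 0.0235
gripper_force: 89.1
pos [ 0.503  -0.0261  0.2707] hdg 0.97 z [ 0.341  0.006 -0.94 ] w 0.0235 gf 89.1 t 28.7667 F [-0.6 -0.4 -4.8]
tool delta [ 0.0001 -0.0005 -0.0004]
foot [ 0.5599843  -0.02512803  0.11376477] label [0.93981024 0.01588061 0.34132757] tilt 19.957781828562982
[[325.58824853 263.70122341]
 [303.95117637 209.89497013]]
279 194
```

View pics/c9.png

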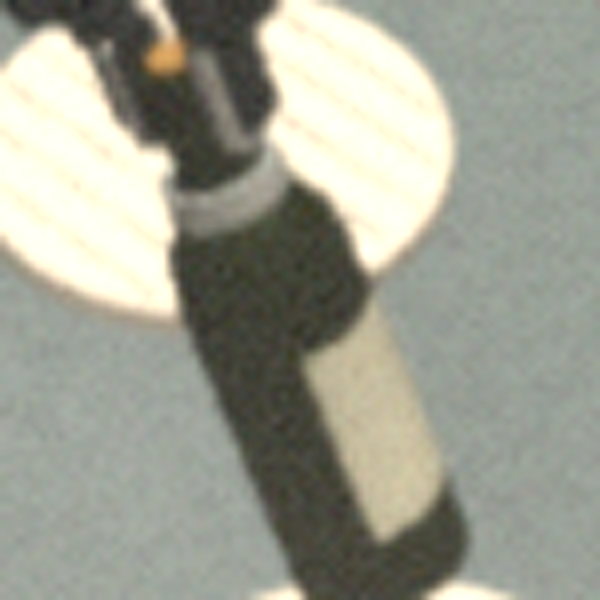

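The ring sits on the shoulder at crop (230,195), with the neck held above it. The label's edge runs from (305,355) to (380,540). I'll check the label angle against the model before handing in.

```bash
python3 - <<'E'
from h import *
s=manip.get_image("scene");S,T=to([.5024,-.026,.2709]);F=S["position"]+.167*T.apply([0,0,1])
zs=np.linspace(0,.118,80); row=194+(450+.5)/8-1.5
X=T.apply([0,1,0]);Y=T.apply([1,0,0]);Z=-T.apply([0,0,1])
def col(a):
    q=proj(s,F+zs[:,None]*Z+.028*(np.cos(a)*X+np.sin(a)*Y)); return np.interp(row,q[::-1,1],q[::-1,0])
A=np.radians(np.arange(-180,180)); C=np.array([col(a) for a in A]); print("sil",(C.min()-279)*8,(C.max()-279)*8)
for p in(-15,-10,-5,0,5,10): print(p,((col(np.radians(p-45))-279)*8).round(1))
g=s["frame"][:,279:354].sum(2)
for r in(244,247,250,253,256): print(r,g[r-1:r+2,20:62].mean(0).astype(int))
E
```

```text
pos [ 0.5028 -0.0261  0.2707] hdg 0.96 z [ 0.341  0.006 -0.94 ] w 0.0236 gf 89.1 t 28.8667 F [-0.2 -0.4 -4.9]
tool delta [ 0.0001 -0.0003 -0.0003]
sil 224.79274620964952 422.8016908661725
-15 304.2
-10 313.0
-5 321.8
0 330.6
5 339.4
10 348.0
244 [277 284 284 287 283 281 261 185 122 108 111 113 113 115 108 115 112 117
 123 182 259 298 306 315 321 321 318 325 321 321 319 306 291 276 271 273
 268 269 268 269 267 267]
247 [282 279 285 282 286 280 283 266 211 132 112 111 110 112 106 116 112 105
 119 120 177 253 301 314 312 326 323 326 337 326 326 314 311 291 275 271
 267 267 270 274 268 271]
250 [286 284 284 278 277 290 284 285 276 239 155 118 102 114 107 111 117 115
 107 119 121 150 238 308 314 327 331 326 329 332 331 331 326 308 291 279
 267 273 264 270 275 270]
253 [290 290 286 285 285 284 282 285 281 275 247 171 122 113 116 111 102 111
 107 114 116 119 150 217 297 318 322 326 330 333 337 334 329 324 300 248
 251 274 265 270 267 273]
256 [293 292 291 276 281 278 280 279 283 283 280 249 191 134 119 114 114 112
 115 120 119 120 113 131 209 296 318 323 324 329 333 333 316 288 206 143
 161 229 269 271 272 273]
```

```bash
python3 -c "
from rig import manip
print(manip.get_state()['qd'].round(3)); print(manip.sign_off())"
```

```text
[-0.001 -0.003  0.006 -0.    -0.001  0.002]
the job is handed in; nothing more can be done
None
```

I handed the job in at about 29 s: the drip ring is on the shoulder and the arm is holding the bottle still, its foot about 10 cm above the board's centre, leaning back about 20°, with the label facing straight across to within a few degrees by my camera estimate.

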